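# Find the rocking corner of a jig plate and shim it

## Robot

A 6-joint arm with a two-finger parallel gripper is mounted at the origin on a cart in front of the work surface, level with it; the furniture and walls round the work are solid. World frame = base frame: x ahead of the robot, y to its left, z up, the work surface at z = 0. Lengths are in mm, angles in rad, forces in N, time in s.
With the tool pointing down it reaches from about 350 to 975 mm from the base axis. Payload 7.1 kg.
Tool frame: the origin (TCP) lies midway between the tips of the shut fingers; the grasp point (between the pads) lies 19 mm behind it (ctrl.grip_depth is the distance from the TCP to the grasp point, in mm); z points along the fingers, y is the line along which they close (so a half turn about z gives the same grasp; the last joint's range is limited). The gripper opens to 88 mm and grips with 3 to 60 N. Pads are 20 mm wide; open, the fingers measure 115 mm over their backs; the gripper's body (75 mm by 178 mm) begins 61 mm behind the grasp point.
Start: joints at [-1.133, 0.423, 1.63, -0, 1.089, -0.019], TCP at [275.688, -560.893, 222.675] pointing down, gripper open.
Joint ranges: [-3, 3], [-0.9, 2.11], [0.09, 2.58], [-1.31, 4.45], [0.11, 2.69], [-2.54, 2.54]. Speed limits (rad/s): [2.39, 2.39, 3.01, 3.14, 3.14, 3.14].

## Interface

Orientations are given as a rotation vector (axis times angle).
In Python, from workcell import ctrl, cams gives the robot as it stands.
- The arm moves only by the tool move_arm, never from a script. Its argument "steps" is a list of rows, each a list of 3 entries, a list of its own where there are three numbers: the shift along the tool's x, y, z in units of 25 mm (1.0 is 25 mm), then the turn about the tool's z in units of 5 degrees (1.0 is 5 degrees), then the closure, from 0 (fully open) to 1 (shut). A call has 1 to 20 rows; each row shifts and turns the commanded pose from where the row before left it, along the tool's axes as they then stand; what a row does not reach is not made up. A row lasts 1/12 s, in which the tool goes at most 41.7 mm and 7.16 degrees, less where a joint would pass 70% of its speed; a pose out of reach is approached as far as the arm can. A call is refused whole if a number of a shift passes 1 or a number of a turn 1, either way. A call with a gripper value outside its range is refused whole. The fingers move at their own pace and stop on an object; the grip force is fixed at half the most. Time passes only in rows, so rows that do not move let the fingers close. It gives the time, the measured TCP pose, the force, the opening and the grip force at its end, in the units of the state.
- ctrl.get_obs(): the state, without advancing time (a new reading comes with each control period).
- cams.get_image(name): name is "scene" or "side" or "wrist"; returns a dict with "image" (480x640x3 uint8, red, green, blue), "camera_matrix" (3x3 intrinsics, pixels), "xyz" and "rotation" of the camera in the world; the wrist camera has in their place "mount" (4x4, takes a point from camera to tool coordinates, whose origin is the TCP and whose axes are the flange's). Camera axes: x right, y down, z forward; pixel columns grow to the right and rows downward; lengths in mm; the calibration is good to about 2 mm. The wrist camera is an equidistant fisheye: a pixel r from the principal point sees the ray r / f radians off the axis. A picture is of the moment at which its call begins: read the wrist's pose just before it. There is no depth.
- ctrl.close_job(): hands the job in; it is judged then, once.
Trained networks look in the newest picture that a camera, given by its name, has taken for a name from the list of things; names that differ only in an ending like _2 or _b are one class to them, and where a whole thing is asked for, a point or a joint stands for the part that bears it (a point fixed in the world has none). Each returns a list of dicts, best first, with "p" (0 to 1); they miss things now and then, are a little off and sometimes report something else, mostly with a low value. They report only what shows in the picture. A call takes as long as a camera call.
- cams.boxes_of(camera, thing): "rect" ([centre column, centre row, width, height] in pixels, round what is visible of it).
- cams.cut_out(camera, thing): "pixels" (480x640 bool, what is visible of it) and "rect" ([centre column, centre row, width, height] in pixels, round what is visible of it).
The state is a dict: "t": time; "qpos": joint angles; "qvel": joint speeds; "joint_torque": joint torques, N m; "ee_pos": TCP position; "orientation": TCP orientation; "ft_force": force on the tool from outside, world axes, zero at the start; "moment": the same for the moment, N m; "width": finger opening in mm; "grasp_force": force on a finger pad.
Only numpy, scipy, OpenCV 4.12 (cv2) and the standard library are available. Lean on these libraries where they do the work, as an engineer would, in place of code of your own. Each camera call takes 0.05 s, during which the arm holds its last target. There are 200 camera calls.

## Task

One corner of the square jig plate rocks on its base. Press down on the corners with the fingertips to find the one that gives, pressing it right down onto its foot, then press the slanting shim leaf nearest that corner down flat so that the plate no longer rocks. Do not pick up or shove the plate, leave the other three shims standing as they are, and leave the tools, nut and bolt on the bench undisturbed.

Things in the scene. Friction and masses are not known exactly. Their poses are not given: they have to be found in the camera images.
- jig_base: Fixed dark steel slab 186 x 186 x 12 mm on the bench, at any yaw; origin at the centre of its underside. It carries four round feet under the plate's corners, four upright locating pins (9 mm thick, tops 42 mm above the bench) at mid-side, 76.5 mm from the centre, and one hinged shim per corner.
- jig_plate: Loose square steel plate 140 x 140 x 10 mm, 1.2 to 1.6 kg, on the feet; origin at the centre of its underside, 32 mm above the bench; yaw as the base. Low boss (radius 26, 5 mm high) in mid-top. It rests on three feet; the fourth is 4 mm too low and is found by pressing: 3 to 5 N there drops that corner 4 mm onto its foot, and it comes back when let go. The other corners do not give.
- corner_1 (a point): Point on the top face of jig_plate at its +x +y corner (plate's own axes), 54 mm from the centre along each axis, 16 mm in from both edges, right over the foot: the place to press. 42 mm above the bench at rest.
- shim_1_end (a point): Point on the upper face of corner_1's shim, 36 mm out from its hinge, 11 mm short of its free end: press down here. Aluminium leaf 18 mm wide, 3 mm thick, on the base's +x side near that corner, pointing straight out (+x) and slanting up. This point starts 45 to 52 mm above the bench; flat, it is 30.5 mm above it and 112 mm out from the base centre.
- shim_1 (a joint): Hinge of corner_1's shim, rad: 0 = leaf slanting up 34 degrees, 0.6 = level, its stop. Starts 0 to 0.15; stiff (about 6 N at its end), stays where left. Going flat, its inner nose fills the gap under the plate there. Hinge axis 29 mm above the bench, 76.5 mm out from the base centre towards base +x (6.5 mm off the plate's edge), 36 mm off the centreline on corner_1's side.
- corner_2 (a point): Point on the top face of jig_plate at its -x +y corner (plate's own axes), 54 mm from the centre along each axis, 16 mm in from both edges, right over the foot: the place to press. 42 mm above the bench at rest.
- shim_2_end (a point): Point on the upper face of corner_2's shim, 36 mm out from its hinge, 11 mm short of its free end: press down here. Aluminium leaf 18 mm wide, 3 mm thick, on the base's +y side near that corner, pointing straight out (+y) and slanting up. This point starts 45 to 52 mm above the bench; flat, it is 30.5 mm above it and 112 mm out from the base centre.
- shim_2 (a joint): Hinge of corner_2's shim, rad: 0 = leaf slanting up 34 degrees, 0.6 = level, its stop. Starts 0 to 0.15; stiff (about 6 N at its end), stays where left. Going flat, its inner nose fills the gap under the plate there. Hinge axis 29 mm above the bench, 76.5 mm out from the base centre towards base +y (6.5 mm off the plate's edge), 36 mm off the centreline on corner_2's side.
- corner_3 (a point): Point on the top face of jig_plate at its -x -y corner (plate's own axes), 54 mm from the centre along each axis, 16 mm in from both edges, right over the foot: the place to press. 42 mm above the bench at rest.
- shim_3_end (a point): Point on the upper face of corner_3's shim, 36 mm out from its hinge, 11 mm short of its free end: press down here. Aluminium leaf 18 mm wide, 3 mm thick, on the base's -x side near that corner, pointing straight out (-x) and slanting up. This point starts 45 to 52 mm above the bench; flat, it is 30.5 mm above it and 112 mm out from the base centre.
- shim_3 (a joint): Hinge of corner_3's shim, rad: 0 = leaf slanting up 34 degrees, 0.6 = level, its stop. Starts 0 to 0.15; stiff (about 6 N at its end), stays where left. Going flat, its inner nose fills the gap under the plate there. Hinge axis 29 mm above the bench, 76.5 mm out from the base centre towards base -x (6.5 mm off the plate's edge), 36 mm off the centreline on corner_3's side.
- corner_4 (a point): Point on the top face of jig_plate at its +x -y corner (plate's own axes), 54 mm from the centre along each axis, 16 mm in from both edges, right over the foot: the place to press. 42 mm above the bench at rest.
- shim_4_end (a point): Point on the upper face of corner_4's shim, 36 mm out from its hinge, 11 mm short of its free end: press down here. Aluminium leaf 18 mm wide, 3 mm thick, on the base's -y side near that corner, pointing straight out (-y) and slanting up. This point starts 45 to 52 mm above the bench; flat, it is 30.5 mm above it and 112 mm out from the base centre.
- shim_4 (a joint): Hinge of corner_4's shim, rad: 0 = leaf slanting up 34 degrees, 0.6 = level, its stop. Starts 0 to 0.15; stiff (about 6 N at its end), stays where left. Going flat, its inner nose fills the gap under the plate there. Hinge axis 29 mm above the bench, 76.5 mm out from the base centre towards base -y (6.5 mm off the plate's edge), 36 mm off the centreline on corner_4's side.
- spanner_13: Loose steel spanner, 26 x 170 x 9 mm, on the bench; bystander, origin at the centre of its underside.
- side_cutters: Loose side cutters with dark grips, 76 x 128 x 12 mm, on the bench; bystander.
- nut_c: Loose hexagon nut, 24 x 27 x 12 mm, on the bench; bystander.
- bolt_a: Loose hexagon bolt, 22 x 64 x 20 mm, lying on the bench; bystander.

How it is judged (in metres and radians):
On the way, in this order (a step that is already met when the one before it is completed fails the run):
1. the rocking corner has been pressed down onto its foot with the fingers (height (world z) of corner_3 below 0.04 m and contact force between the fingers and jig_plate above 1 N and value of joint shim_3 below 0.3 rad), for 0.1 s.
2. that corner's shim is pressed flat (value of joint shim_3 above 0.5 rad), for 0.1 s.
At the end, for the whole second after the job is handed in: The shim of the rocking corner is flat (joint above 0.5 of 0.6 rad), the other three still stand (below 0.25 rad), and the plate lies level (within 0.02 rad, the shimmed corner's top above 40.5 mm), at rest and within 10 mm of where it was (value of joint shim_3 above 0.5 rad and value of joint each of shim_1, shim_2, shim_4 below 0.25 rad and height (world z) of corner_3 above 0.0405 m and angle between jig_plate's own z axis and vertical below 0.02 rad and distance of jig_plate from where it was at the start of the episode below 0.01 m and linear speed of jig_plate below 0.02 m/s); the robot touches nothing.
It fails at once if another corner's shim is pressed down (value of joint any of shim_1, shim_2, shim_4 above 0.25 rad).
It fails at once if the plate is lifted or carried (height (world z) of jig_plate above 0.04 m).
It fails at once if the plate is shoved off its place (distance of jig_plate from where it was at the start of the episode above 0.015 m).
It fails at once if a tool, nut or bolt on the bench is disturbed (distance of any of spanner_13, side_cutters, nut_c, bolt_a from where it was at the start of the episode above 0.02 m).
It also fails if it takes over 51 s, if anything falls off the work surface, if the arm or the gripper's body presses on something with over 40 N, if the wrist force passes 120 N, or if a joint passes its speed limit or range.

## Working session

There is one attempt and no reset: what is moved stays moved. The work goes in short steps, Python scripts to look and compute and a tool call to move; the robot and the scene stay as the last step left them, time stands still between calls to the robot, and variables do not carry over. Pictures are saved under pics/ and viewed, at most 10 in all, crops included, and the job is handed in when it is done.

Besides the shell and the picture viewer there is one more tool, called after ">>>" as name([rows], argument=value, ...), one row to a line, values as JSON. move_arm: Moves the arm, as the interface text tells. Its arguments: {"type":"object","properties":{"steps":{"type":"array"}},"required":["steps"]}

```bash
mkdir -p pics
python3 - <<'E'
from workcell import ctrl,cams
import cv2,numpy as np
o=ctrl.get_obs();print(o['t'],o['ee_pos'],o['orientation'],o['width'],o['ft_force'])
for c in ['scene','side']:
    d=cams.get_image(c);cv2.imwrite(f'pics/{c}0.png',d['image'][:,:,::-1])
    print(c,d['camera_matrix'].tolist(),np.round(d['xyz'],1),np.round(d['rotation'],3).tolist())
    for t in ['jig_plate','jig_base','shim_1','corner_1','shim_1_end','spanner_13','nut_c','bolt_a','side_cutters']:
        print(t,[(round(b['p'],2),np.round(b['rect']).tolist()) for b in cams.boxes_of(c,t)][:6])
E
```

```text
0.0 [ 275.47845529 -560.41375267  221.92900612] [-3.05859595e+00 -7.10989581e-01  4.79990827e-04] 87.53531556663957 [0.04616234 1.05507745 0.16559739]
scene [[600.0838646115643, 0.0, 316.0120667587939], [0.0, 600.0838646115643, 237.60026227471207], [0.0, 0.0, 1.0]] [-21.6 557.6 611.5] [-0.776, 2.362, -1.366]
jig_plate [(0.63, [361.0, 248.0, 84.0, 51.0]), (0.32, [199.0, 354.0, 85.0, 69.0])]
jig_base [(0.89, [358.0, 249.0, 116.0, 80.0])]
shim_1 [(0.65, [310.0, 256.0, 25.0, 19.0])]
corner_1 [(0.73, [363.0, 248.0, 81.0, 46.0])]
shim_1_end [(0.45, [311.0, 257.0, 28.0, 16.0])]
spanner_13 [(0.93, [200.0, 355.0, 87.0, 64.0]), (0.6, [364.0, 247.0, 83.0, 46.0]), (0.3, [217.0, 288.0, 27.0, 18.0])]
nut_c [(0.54, [271.0, 313.0, 13.0, 14.0])]
bolt_a [(0.71, [217.0, 286.0, 26.0, 17.0])]
side_cutters [(0.68, [387.0, 200.0, 40.0, 24.0])]
side [[596.7942371499246, 0.0, 320.71394795053453], [0.0, 596.7942371499246, 241.32754095952563], [0.0, 0.0, 1.0]] [  448.4 -1113.2   809.9] [-2.25, 0.096, -0.038]
jig_plate [(0.82, [304.0, 280.0, 101.0, 77.0])]
jig_base [(0.95, [301.0, 289.0, 134.0, 106.0])]
shim_1 [(0.63, [329.0, 244.0, 16.0, 21.0]), (0.54, [279.0, 309.0, 23.0, 9.0]), (0.51, [251.0, 261.0, 20.0, 17.0])]
corner_1 [(0.7, [301.0, 280.0, 95.0, 69.0])]
shim_1_end [(0.65, [279.0, 310.0, 22.0, 7.0]), (0.63, [361.0, 218.0, 16.0, 22.0]), (0.52, [323.0, 248.0, 16.0, 20.0])]
spanner_13 [(0.64, [315.0, 188.0, 12.0, 39.0])]
nut_c [(0.46, [301.0, 281.0, 100.0, 69.0])]
bolt_a [(0.56, [364.0, 218.0, 17.0, 22.0])]
side_cutters [(0.65, [376.0, 397.0, 56.0, 72.0])]
```

Run:
```python
import cv2
a=cv2.imread('pics/scene0.png')[140:400,140:460];b=cv2.imread('pics/side0.png')[160:450,200:440]
cv2.imwrite('pics/a1.png',cv2.resize(a,None,fx=2.5,fy=2.3,interpolation=3)[:600,:800]);cv2.imwrite('pics/b1.png',cv2.resize(b,None,fx=2,fy=2,interpolation=3))
```

```text
(no output)
```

View pics/a1.png

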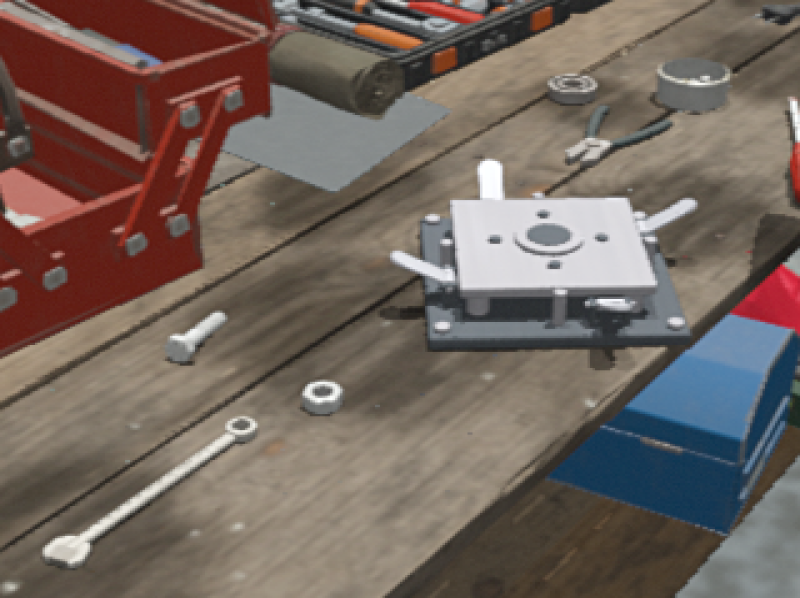

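View pics/b1.png

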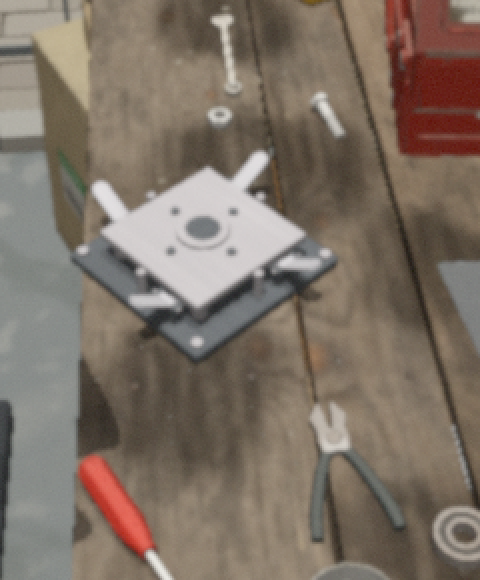

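Scene view: plate top corners at about (320,227), (392,226), (402,267), (324,266). In the side view they are at (304,243), (353,277), (301,313), (250,277). One shim stands at each side and the tools lie clear of the jig. Next I fit the plate pose to these corners.

```bash
cat > h.py <<'E'
import numpy as np,cv2
from workcell import ctrl,cams
from scipy.spatial.transform import Rotation as R
def proj(d,P):
    r=R.from_rotvec(d['rotation']) if np.size(d['rotation'])==3 else R.from_matrix(d['rotation'])
    p=r.inv().apply(np.asarray(P)-d['xyz']);K=d['camera_matrix'];return (p@K.T)[:,:2]/p[:,2:]
def sq(h,x,y,z,a):
    c=np.array([[h,h,0],[-h,h,0],[-h,-h,0],[h,-h,0]]);return R.from_rotvec([0,0,a]).apply(c)+[x,y,z]
E
python3 - <<'E'
from h import *
from scipy.optimize import least_squares
S=cams.get_image('scene');D=cams.get_image('side')
ms=np.array([[320.4,227],[391.6,226],[402.4,267.4],[324.4,266.5]]);md=np.array([[304,243.5],[353,277.5],[301,313.5],[250.5,277]])
# initial centre
def res(p,full=False):
    q=sq(70,*p);out=[]
    for d,m in((S,ms),(D,md)):
        u=proj(d,q);k=min((np.roll(s,i,0) for s in(m,m[::-1]) for i in range(4)),key=lambda c:((c-u)**2).sum());out+=[(u-k)]
    return np.concatenate(out).ravel()
best=min((least_squares(res,[x,y,42,a]) for x in(350,450,550) for y in(-450,-300,-600) for a in(0,.4,.8,1.2)),key=lambda s:s.cost)
print(best.x,best.cost,np.round(res(best.x),1))
x,y,z,a=best.x
a=(a+np.pi/4)%(np.pi/2)-np.pi/4
np.save('pose.npy',[x,y,z,a]);print('yaw',a)
for i,c in enumerate(sq(54,x,y,42,a)):
    th=a+i*np.pi/2
    print('corner',i,np.round(c,1),'shim side dir deg',np.degrees(th), 'end flat',np.round(np.array([x,y])+R.from_rotvec([0,0,th]).apply([112,36,0])[:2],1))
for n,d in(('scene',S),('side',D)):
    u=proj(d,np.vstack([sq(93,x,y,12,a),sq(70,x,y,42,a),[[x,y,47]]]+[R.from_rotvec([0,0,a+i*np.pi/2]).apply([[106,36,48]])+[x,y,0] for i in range(4)]))
    im=d['image'][:,:,::-1].copy()
    for q in u:cv2.circle(im,tuple(int(v) for v in np.round(q)),1,(0,0,255),-1)
    c0=u[8].astype(int);cr=cv2.resize(im[c0[1]-85:c0[1]+85,c0[0]-85:c0[0]+85],(400,400));cv2.imwrite(f'pics/f_{n}.png',cr)
cv2.imwrite('pics/f.png',np.hstack([cv2.imread('pics/f_scene.png'),cv2.imread('pics/f_side.png')]))
E
```

```text
[ 477.05304323 -268.71575576   38.30909113    0.6801895 ] 7.426678538246122 [-0.5  0.2  0.5 -2.4 -1.1  0.7 -0.8  0.9  0.1  0.6 -0.3 -0.7 -1.9  0.9
  0.6 -0. ]
yaw 0.6801895019272699
corner 0 [ 485.1 -192.8   42. ] shim side dir deg 38.97198772953814 end flat [ 541.5 -170.3]
corner 1 [ 401.1 -260.7   42. ] shim side dir deg 128.97198772953814 end flat [ 378.6 -204.3]
corner 2 [ 469.  -344.7   42. ] shim side dir deg 218.97198772953814 end flat [ 412.6 -367.1]
corner 3 [ 553.  -276.7   42. ] shim side dir deg 308.9719877295381 end flat [ 575.5 -333.1]
```

View pics/f.png

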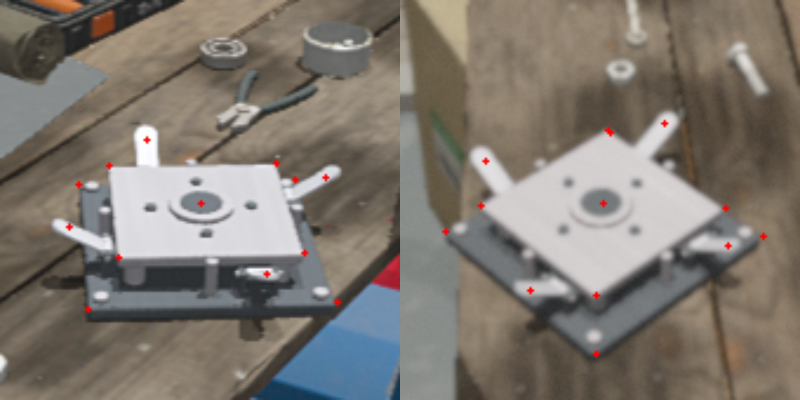

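```bash
cat >> h.py <<'E'
def go(*ts):
    o=ctrl.get_obs();p=np.array(o['ee_pos']);m=R.from_rotvec(o['orientation']).as_matrix();a=np.load('pose.npy')[3]
    print('t',o['t'],'p',np.round(p,1),'F',np.round(o['ft_force'],1),'w',round(o['width'],1))
    hd=np.arctan2(m[1,0],m[0,0]);tz=hd-a;tz=(tz+np.pi/4)%(np.pi/2)-np.pi/4
    print('tilt',round(np.degrees(np.arccos(-m[2,2])),2),'turn units',round(np.degrees(tz)/5,2))
    h=hd-tz;B=np.array([[np.cos(h),np.sin(h),0],[np.sin(h),-np.cos(h),0],[0,0,-1]])
    for t in ts: d=np.array(t)-p;print('->',t,'units after turn',np.round(B@d/25,2))
E
python3 -c "
from h import *
x,y,z,a=np.load('pose.npy')
for c in sq(54,x,y,70,a): go(np.round(c,1))"
```

```text
t 1.1 p [ 275.7 -560.9  222.7] F [-0.4 -0.3 -0.3] w 87.9
tilt 0.0 turn units -2.56
-> [ 485.1 -192.8   70. ] units after turn [15.77 -6.18  6.11]
t 1.1 p [ 275.7 -560.9  222.7] F [-0.4 -0.3 -0.3] w 87.9
tilt 0.0 turn units -2.56
-> [ 401.1 -260.7   70. ] units after turn [11.45 -6.18  6.11]
t 1.1 p [ 275.7 -560.9  222.7] F [-0.4 -0.3 -0.3] w 87.9
tilt 0.0 turn units -2.56
-> [ 469.  -344.7   70. ] units after turn [11.45 -1.86  6.11]
t 1.1 p [ 275.7 -560.9  222.7] F [-0.4 -0.3 -0.3] w 87.9
tilt 0.0 turn units -2.56
-> [ 553.  -276.7   70. ] units after turn [15.77 -1.86  6.11]
```

>>> move_arm([
  [[0,0,0],-0.85,1],
  [[0,0,0],-0.85,1],
  [[0,0,0],-0.86,1],
  [[0.95,-0.155,0.3],0,1],
  [[0.95,-0.155,0.3],0,1],
  [[0.95,-0.155,0.3],0,1],
  [[0.95,-0.155,0.3],0,1],
  [[0.95,-0.155,0.3],0,1],
  [[0.95,-0.155,0.3],0,1],
  [[0.95,-0.155,0.4],0,1],
  [[0.95,-0.155,0.4],0,1],
  [[0.95,-0.155,0.4],0,1],
  [[0.95,-0.155,0.4],0,1],
  [[0.95,-0.155,0.5],0,1],
  [[0.95,-0.155,0.5],0,1],
  [[0,0,0],0,1],
  [[0,0,0],0,1],
])

```text
t: 2.52
ee_pos: [468.2, -344.5, 112.1]
orientation: [-2.959, -1.051, 0.001]
ft_force: [-0.7, -0.8, 0.7]
width: 0.5
grasp_force: 0.0
```

```bash
python3 -c "
from h import *
x,y,z,a=np.load('pose.npy')
go(*np.round(sq(54,x,y,50,a),1))
w=cams.get_image('wrist');cv2.imwrite('pics/w1.png',w['image'][:,:,::-1])
print(w['camera_matrix'],w['mount'])
"
```

```text
t 2.5167 p [ 468.2 -344.5  112.1] F [-0.7 -0.8  0.7] w 0.5
tilt 0.09 turn units 0.03
-> [ 485.1 -192.8   50. ] units after turn [ 4.34 -4.29  2.48]
-> [ 401.1 -260.7   50. ] units after turn [ 0.02 -4.29  2.48]
-> [ 469.  -344.7   50. ] units after turn [0.02 0.03 2.48]
-> [ 553.  -276.7   50. ] units after turn [4.34 0.02 2.48]
[[371.64829954   0.         322.37264037]
 [  0.         371.64829954 233.80432166]
 [  0.           0.           1.        ]] [[ 1.14450349e-04 -9.54499259e-01 -2.98213264e-01  8.21022484e+01]
 [ 9.99999992e-01  9.08507976e-05  9.29983089e-05  5.87150801e-01]
 [-6.16739040e-05 -2.98213273e-01  9.54499262e-01 -1.62807486e+02]
 [ 0.00000000e+00  0.00000000e+00  0.00000000e+00  1.00000000e+00]]
```

View pics/w1.png

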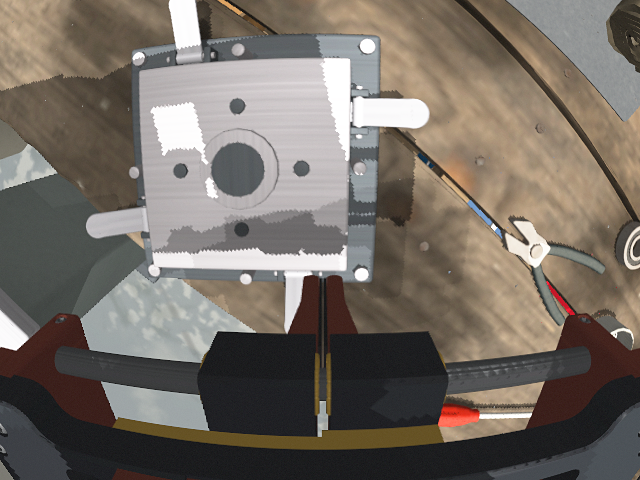

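The wrist view shows the plate corners at about (139,71), (349,58), (347,270) and (150,280), with the shut fingers over the near right corner. I check the pose against these.

```bash
python3 -c "
from h import *
o=ctrl.get_obs();w=cams.get_image('wrist');K=w['camera_matrix'];M=np.array(w['mount']);Rt=R.from_rotvec(o['orientation']).as_matrix()
P=[]
for u in [(139,71),(349,58),(347,270),(150,280)]:
    v=(np.array(u)-[K[0,2],K[1,2]])/K[0,0];r=np.hypot(*v);d=np.r_[v/r*np.sin(r),np.cos(r)]
    c=Rt@M[:3,3]+o['ee_pos'];d=Rt@M[:3,:3]@d;P.append(c+d*(42-c[2])/d[2])
P=np.array(P);print(P.round(1),P.mean(0).round(1),[np.linalg.norm(P[i]-P[i-1]).round(1) for i in range(4)])
x,y,z,a=np.load('pose.npy');print(sq(70,x,y,42,a).round(1))
"
```

```text
[[ 486.9 -173.6   42. ]
 [ 573.9 -281.5   42. ]
 [ 466.1 -369.5   42. ]
 [ 366.6 -263.1   42. ]] [ 473.3 -271.9   42. ] [np.float64(149.9), np.float64(138.6), np.float64(139.1), np.float64(145.7)]
[[ 487.4 -170.3   42. ]
 [ 378.6 -258.3   42. ]
 [ 466.7 -367.2   42. ]
 [ 575.5 -279.1   42. ]]
```

>>> move_arm([
  [[0,0,0.8],0,1],
  [[0,0,0.8],0,1],
  [[0,0,0.6],0,1],
  [[0,0,0.1],0,1],
  [[0,0,0.1],0,1],
  [[0,0,0.05],0,1],
  [[0,0,0],0,1],
  [[0,0,0],0,1],
])

```text
t: 3.28
ee_pos: [468.4, -346.1, 52.4]
orientation: [2.96, 1.047, 0.001]
ft_force: [0.7, 0.2, -0.3]
width: 0.6
grasp_force: 0.0
```

>>> move_arm([
  [[0,0,0.2],0,1],
  [[0,0,0.15],0,1],
  [[0,0,0.05],0,1],
  [[0,0,0.05],0,1],
  [[0,0,0.04],0,1],
  [[0,0,0],0,1],
  [[0,0,0],0,1],
])

```text
t: 3.87
ee_pos: [468.2, -345.9, 39.4]
orientation: [2.961, 1.048, 0.0]
ft_force: [-0.9, -2.5, 5.1]
width: 0.6
grasp_force: 2.4
```

>>> move_arm([
  [[0,0,0.06],0,1],
  [[0,0,0.06],0,1],
  [[0,0,0],0,1],
  [[0,0,0],0,1],
])

```text
t: 4.2
ee_pos: [468.3, -346.0, 38.5]
orientation: [2.961, 1.048, 0.001]
ft_force: [-7.0, 1.1, 24.7]
width: 0.4
grasp_force: 12.8
```

It gives down to 38.5 mm, then stops hard. I lift off and press a neighbouring corner for comparison.

>>> move_arm([
  [[0,0,-0.5],0,1],
  [[0,0,-0.7],0,1],
  [[0.72,0.05,0],0,1],
  [[0.72,0,0],0,1],
  [[0.72,0,0],0,1],
  [[0.72,0,0],0,1],
  [[0.72,0,0],0,1],
  [[0.72,0,0],0,1],
  [[0,0,0.3],0,1],
  [[0,0,0.3],0,1],
  [[0,0,0.2],0,1],
  [[0,0,0.1],0,1],
  [[0,0,0.08],0,1],
  [[0,0,0.07],0,1],
  [[0,0,0],0,1],
  [[0,0,0],0,1],
])

```text
t: 5.53
ee_pos: [551.1, -278.4, 42.1]
orientation: [-2.96, -1.045, 0.003]
ft_force: [-9.6, 6.7, 27.1]
width: 0.3
grasp_force: 13.5
```

```bash
python3 -c "
from h import *
x,y,z,a=np.load('pose.npy');x-=1;y-=2
e=R.from_rotvec([0,0,a+np.pi]).apply([110,36,0])+[x,y,85]
go(np.round(e,1))"
```

```text
t 5.5333 p [ 551.1 -278.4   42.1] F [-9.6  6.7 27.1] w 0.3
tilt 0.17 turn units -0.02
-> [ 413.2 -367.9   85. ] units after turn [-6.54 -0.69 -1.72]
```

>>> move_arm([
  [[0,0,-0.6],0,1],
  [[0,0,-0.6],0,1],
  [[0,0,-0.6],0,1],
  [[-0.72,-0.07,0],0,1],
  [[-0.72,-0.07,0],0,1],
  [[-0.72,-0.07,0],0,1],
  [[-0.72,-0.07,0],0,1],
  [[-0.72,-0.07,0],0,1],
  [[-0.72,-0.07,0],0,1],
  [[-0.72,-0.07,0],0,1],
  [[-0.72,-0.1,0],0,1],
  [[-0.72,-0.1,0],0,1],
  [[0,0,0],0,1],
  [[0,0,0],0,1],
])

```text
t: 6.7
ee_pos: [414.8, -367.6, 84.7]
orientation: [-2.963, -1.044, 0.0]
ft_force: [-0.7, 0.4, -0.4]
width: 0.5
grasp_force: 0.0
```

```bash
python3 -c "
from h import *
x,y,z,a=np.load('pose.npy');x-=1;y-=2
e=R.from_rotvec([0,0,a+np.pi]).apply([110,36,0])+[x,y,60]
go(np.round(e,1))
s=cams.get_image('side');cv2.imwrite('pics/s2.png',cv2.resize(s['image'][200:360,200:400,::-1],None,fx=3,fy=3))"
```

```text
t 6.7 p [ 414.8 -367.6   84.7] F [-0.7  0.4 -0.4] w 0.5
tilt 0.04 turn units -0.03
-> [ 413.2 -367.9   60. ] units after turn [-0.06 -0.03  0.99]
```

View pics/s2.png

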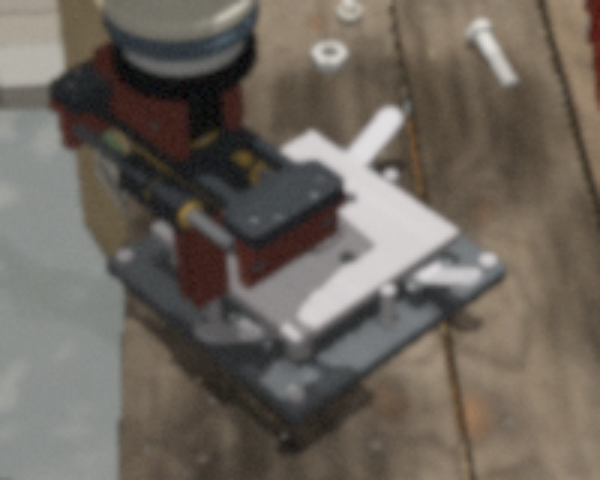

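The picture shows the fingertips over the leaf near the rocking corner, at about (205,300), and the other leaves clear. Now I press.

>>> move_arm([
  [[-0.06,-0.03,0.5],0,1],
  [[0,0,0.4],0,1],
  [[0,0,0.2],0,1],
  [[0,0,0.15],0,1],
  [[0,0,0.15],0,1],
  [[0,0,0.15],0,1],
  [[0,0,0.15],0,1],
  [[0,0,0.15],0,1],
  [[0,0,0.15],0,1],
  [[0,0,0],0,1],
  [[0,0,0],0,1],
])

```text
t: 7.67
ee_pos: [414.8, -367.4, 34.9]
orientation: [2.961, 1.048, 0.0]
ft_force: [0.0, -0.6, 0.7]
width: 0.2
grasp_force: 0.3
```

>>> move_arm([
  [[0,0,0.1],0,1],
  [[0,0,0.08],0,1],
  [[0,0,0.06],0,1],
  [[0,0,0],0,1],
  [[0,0,0],0,1],
])

```text
t: 8.08
ee_pos: [414.7, -367.6, 30.3]
orientation: [2.961, 1.048, 0.0]
ft_force: [-4.5, 1.3, 16.4]
width: 0.4
grasp_force: 8.5
```

>>> move_arm([
  [[0,0,0.06],0,1],
  [[0,0,0],0,1],
  [[0,0,0],0,1],
  [[0,0,-0.5],0,1],
  [[0,0,-0.8],0,1],
  [[0.9,0.3,-0.2],0,1],
  [[0.9,0.4,0],0,1],
  [[0.44,0,0],0,1],
  [[0,0,0.3],0,1],
  [[0,0,0.3],0,1],
  [[0,0,0.2],0,1],
  [[0,0,0.13],0,1],
  [[0,0,0],0,1],
  [[0,0,0],0,1],
])

```text
t: 9.25
ee_pos: [467.1, -345.1, 41.3]
orientation: [-2.959, -1.045, 0.002]
ft_force: [-1.7, 2.9, 8.6]
width: 0.3
grasp_force: 4.6
```

Now it is firm at 41.3 mm under 8.6 N. I retreat upwards and look.

>>> move_arm([
  [[0,0,-0.3],0,1],
  [[0,0,-0.8],0,1],
  [[0,0,-1],0,1],
  [[0,0,-1],0,1],
  [[-0.8,0,-1],0,1],
  [[-0.8,0,-0.5],0,1],
  [[-0.8,0,0],0,1],
  [[-0.8,0,0],0,1],
  [[0,0,0],0,1],
  [[0,0,0],0,1],
])

```text
t: 10.08
ee_pos: [405.4, -396.6, 156.4]
orientation: [-2.962, -1.044, 0.0]
ft_force: [-0.1, 1.6, 0.4]
width: 0.7
grasp_force: 0.0
```

```bash
python3 -c "
from h import *
go()
s=cams.get_image('wrist');cv2.imwrite('pics/w2.png',s['image'][:,:,::-1])
s=cams.get_image('scene');cv2.imwrite('pics/s3.png',cv2.resize(s['image'][190:310,280:440,::-1],None,fx=4,fy=4))"
```

```text
t 10.0833 p [ 405.4 -396.6  156.4] F [-0.1  1.6  0.4] w 0.7
tilt 0.04 turn units -0.03
```

View pics/s3.png

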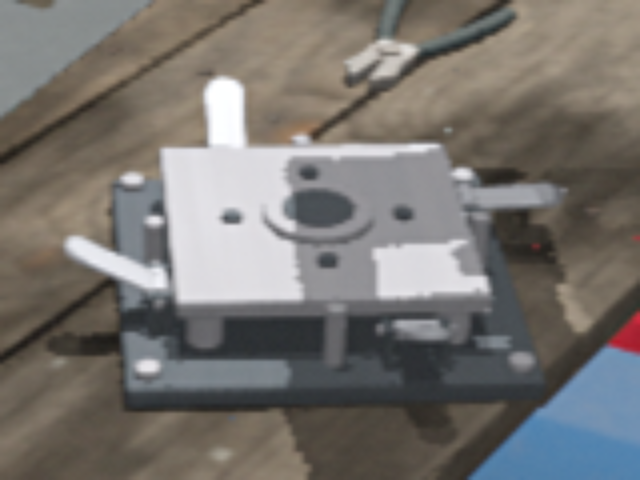

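View pics/w2.png

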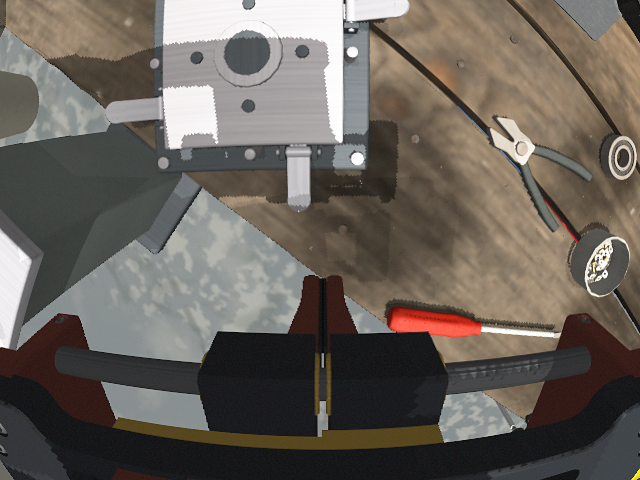

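The scene view shows the pressed leaf level at about (515,195), with the other three still slanting and the plate in place. In the wrist view the same leaf lies flat at about (298,178).

```bash
python3 -c "
from workcell import ctrl
print(ctrl.close_job())"
```

```text
the job is handed in; nothing more can be done
None
```

I found the rocking corner by pressing, pushed it down onto its foot, then pressed its shim flat; that corner now holds firm, the other three shims still stand, and the job is handed in (no verdict was returned).

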